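# Reset the packing bench: swap the two canisters and stand up the fallen jars

## Robot

A 6-joint arm with a two-finger parallel gripper is mounted at the origin on the work surface. World frame = base frame: x ahead of the robot, y to its left, z up, the work surface at z = 0. Lengths are in m, angles in rad, forces in N, time in s.
With the tool pointing down it reaches from about 0.35 to 0.85 m from the base axis. Payload 8.1 kg.
Tool frame: the origin (TCP) lies between the finger pads; the fingertips stand 8 mm ahead of it and the grasp point (between the pads) lies 11 mm behind it; z points along the fingers, y is the line along which they close (so a half turn about z gives the same grasp; the last joint's range is limited). The gripper opens to 93 mm and grips with 3 to 60 N. Pads are 15 mm wide; open, the fingers measure 128 mm over their backs; the gripper's body (75 mm by 188 mm) begins 65 mm behind the grasp point.
Start: joints at [1.262, 0.13, 1.488, -0, 1.523, -0.085], TCP at [0.133, 0.585, 0.2] pointing down, gripper open.
Joint ranges: [-2.96, 2.96], [-0.89, 2.26], [0.02, 2.5], [-1.34, 4.48], [0, 2.73], [-2.66, 2.66]. Speed limits (rad/s): [2.39, 2.39, 2.79, 3.14, 3.14, 3.14].

## Interface

Orientations are given as a 3x3 rotation matrix whose columns are the frame's x, y, z axes.
In Python, from station import ctrl gives the robot as it stands. The module is installed in compiled form; this text tells all that it offers. Calls block until the motion is done:
- ctrl.move_ptp(position, orientation): joint-space move of the TCP to a pose.
- ctrl.line_to(position, rot=None, velocity=0.15): straight line of the TCP; rot=None keeps the orientation; velocity is the mean speed in m/s.
- ctrl.goto_joints(angles): joint-space move.
- ctrl.set_gripper(opening, grasp_force=None): opening from 0.0 (shut) to 1.0 (fully open); grasp_force is the grip in N (None keeps the last); returns when the fingers have stopped.
- ctrl.hold(seconds).
- ctrl.inverse_kinematics(position, orientation): joint angles nearest the present ones, or None.
- ctrl.get_state(): the state.
- ctrl.camera(name): name is "side" or "top"; returns a dict with "color" (420x560x3 uint8, red, green, blue), "range_z" (420x560 float32, m along the optical axis (not along the pixel's ray), 0 where there is no reading), "K" (3x3 intrinsics, pixels), "R" (3x3) and "t" (3): a world point X has camera coordinates R X + t. Camera axes: x right, y down, z forward; pixel columns grow to the right and rows downward; lengths in m; the calibration is good to about 2 mm. A picture is of the moment at which its call begins.
A pose or a line that the arm cannot do raises ctrl.Unreachable and nothing moves.
- ctrl.close_job(): hands the job in; it is judged then, once.
The state is a dict: "time_s": time; "qpos": joint angles; "qvel": joint speeds; "tau": joint torques, N m; "ee_pos": TCP position; "tool_rot": TCP orientation; "ft_force": force on the tool from outside, world axes, zero at the start; "wrist_torque": the same for the moment, N m; "grip_width": opening from 0.0 (shut) to 1.0 (fully open); "finger_force": force on a finger pad.
Only numpy, scipy, OpenCV 4.12 (cv2) and the standard library are available. Lean on these libraries where they do the work, as an engineer would, in place of code of your own. Each camera call takes 0.05 s, during which the arm holds its last target. There are 200 camera calls.

## Task

Get the packing bench ready for the next run. The two canisters stand on each other's stands: swap them, so that the wide canister stands upright in the middle of the large square stand and the slim one upright in the middle of the small round stand; also pick up every fallen jar and stand it upright, cap on top, with its whole foot on the white packing board. When all of that is in place and let go, press the green button fully down to report the bench ready, and leave the other things on the bench where they are.

Things in the scene. Friction and masses are not known exactly. Their poses are not given: they have to be found in the camera images.
- jar0: square white plastic jar with round grey cap, lying on a flat side on the bench at the start; 90 mm long: body 50 x 50 x 74 mm, cap 40 mm across and 16 mm long, about 0.2 kg. Origin: centre of its foot, on its long axis (25 mm above the bench when lying). Own x axis: from foot to cap (up when upright); y and z across its flat sides. May be absent (None).
- jar1: square white plastic jar with round grey cap, lying on a flat side on the bench at the start; 90 mm long: body 50 x 50 x 74 mm, cap 40 mm across and 16 mm long, about 0.2 kg. Origin: centre of its foot, on its long axis (25 mm above the bench when lying). Own x axis: from foot to cap (up when upright); y and z across its flat sides. May be absent (None).
- jar2: square white plastic jar with round grey cap, lying on a flat side on the bench at the start; 90 mm long: body 50 x 50 x 74 mm, cap 40 mm across and 16 mm long, about 0.2 kg. Origin: centre of its foot, on its long axis (25 mm above the bench when lying). Own x axis: from foot to cap (up when upright); y and z across its flat sides. May be absent (None).
- jar3: square white plastic jar with round grey cap, lying on a flat side on the bench at the start; 90 mm long: body 50 x 50 x 74 mm, cap 40 mm across and 16 mm long, about 0.2 kg. Origin: centre of its foot, on its long axis (25 mm above the bench when lying). Own x axis: from foot to cap (up when upright); y and z across its flat sides. May be absent (None).
- board: fixed white packing board lying flat, 120 mm (its x) by 380 mm (its y), 12 mm thick, far right on the bench, long side roughly along the robot's y; along its far (+x) edge an aluminium back stop 8 mm thick (60 to 68 mm beyond the centre), its top 80 mm above the bench. Origin: centre of the underside; z up; its upper face is at z = 12 mm.
- square_stand: fixed large square aluminium stand, top 110 x 110 mm, 20 mm high. Origin: centre of the underside, z up.
- square_stand_top (a point): centre of the top face of the square stand
- round_stand: fixed small round aluminium stand, 80 mm across, 20 mm high. Origin: centre of the underside, z up.
- round_stand_top (a point): centre of the top face of the round stand
- wide: wide canister: white square plastic box 64 x 64 mm with a grey lid nearly as wide (62 mm), 100 mm high in all, about 0.45 kg, standing on the round stand at the start. Origin: centre of its underside, z up, x and y across its flat sides.
- slim: slim canister: white square plastic bottle 44 x 44 mm, 116 mm high, with a round grey cap 34 mm across and 24 mm high on top (140 mm in all), about 0.30 kg, standing on the square stand at the start. Origin: centre of its underside, z up, x and y across its flat sides.
- button_box: fixed grey box 80 x 80 mm, 30 mm high, that carries the green button. Origin: centre of the underside.
- ready (a joint): travel of the green push button, 32 mm across: 0 up, 0.006 m fully down; it springs back by itself and takes about 5 N to hold down
- ready_top (a point): centre of the top of the green button, which is pressed straight down
- label_roll: bystander, to be left alone: loose roll of blank white labels standing on end, 76 mm across, 45 mm high, hole 40 mm. Origin: centre of the underside.
- knife: bystander, to be left alone: orange box knife lying flat, 135 x 22 mm, 14 mm high. Origin: centre of the underside.
- scanner: bystander, to be left alone: black and grey hand scanner lying flat, about 145 x 70 mm, 40 mm high. Origin: centre of the underside.
- tape_gun: bystander, to be left alone: tape dispenser, cardboard roll 90 mm across with a red frame along its +x, 165 mm long, 55 mm high. Origin: centre of the underside.
- scoop: bystander, to be left alone: steel scoop lying flat, handle and bowl, about 190 x 50 mm, 20 mm high. Origin: centre of the underside.
- pad_of_labels: bystander, to be left alone: small pad of white paper, 75 x 50 mm, 15 mm high. Origin: centre of the underside.

How it is judged:
By the outcome, as a careful person would: the job done as asked, in the order asked, and still so for the second after the job is handed in, with the robot touching nothing.
Of jar0, jar1, jar2, jar3 only 2 to 4 are there at a start; the rules pass over those that are not, and their reading is None.
At some moment in a run one of jar0, jar1, jar2, jar3 may be knocked a few centimetres aside while the robot is not near it.
It also fails if it takes over 210 s, if anything falls off the work surface, if the arm or the gripper's body presses on something with over 40 N, if the wrist force passes 120 N, or if a joint passes its speed limit or range.

## Working session

There is one attempt and no reset: what is moved stays moved. The work goes in short steps, each a Python script; the robot and the scene stay as the last script left them, time stands still between calls to the robot, and variables do not carry over. Pictures are saved under pics/ and viewed, at most 14 in all, crops included, and the job is handed in when it is done.

```bash
mkdir -p pics; ls; python3 - <<'E'
from station import ctrl
import cv2, numpy as np
for n in ("top","side"):
    c=ctrl.camera(n); cv2.imwrite(f"pics/{n}0.png",cv2.resize(c["color"][:,:,::-1],(800,600),interpolation=cv2.INTER_CUBIC))
    np.savez(f"{n}0.npz",**c)
    print(n,c["K"].tolist(),np.round(c["R"],4).tolist(),np.round(-c["R"].T@c["t"],4),(c["range_z"]>0).mean())
E
```

```text
pics
top [[482.83860750649706, 0.0, 274.8299732962095], [0.0, 482.83860750649706, 210.88573936114616], [0.0, 0.0, 1.0]] [[-0.0195, -0.9998, 0.002], [-0.9876, 0.0189, -0.1561], [0.156, -0.005, -0.9877]] [ 0.2278 -0.0346  1.5458] 0.9959481292517007
side [[527.2176528705223, 0.0, 275.65539330780064], [0.0, 527.2176528705223, 212.0118484115393], [0.0, 0.0, 1.0]] [[0.7893, -0.614, -0.0101], [-0.4538, -0.5722, -0.6831], [0.4137, 0.5438, -0.7302]] [-0.0924 -0.7679  1.0506] 0.9959906462585034
```

View pics/top0.png

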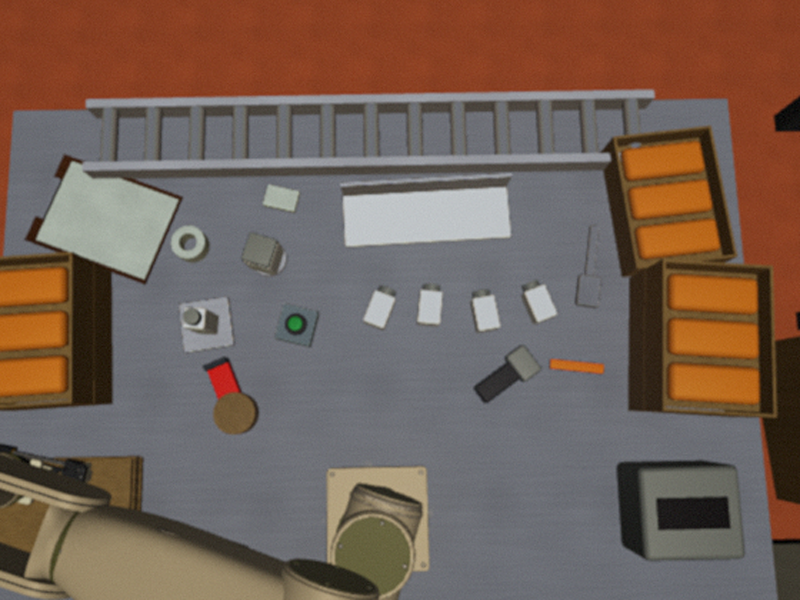

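View pics/side0.png

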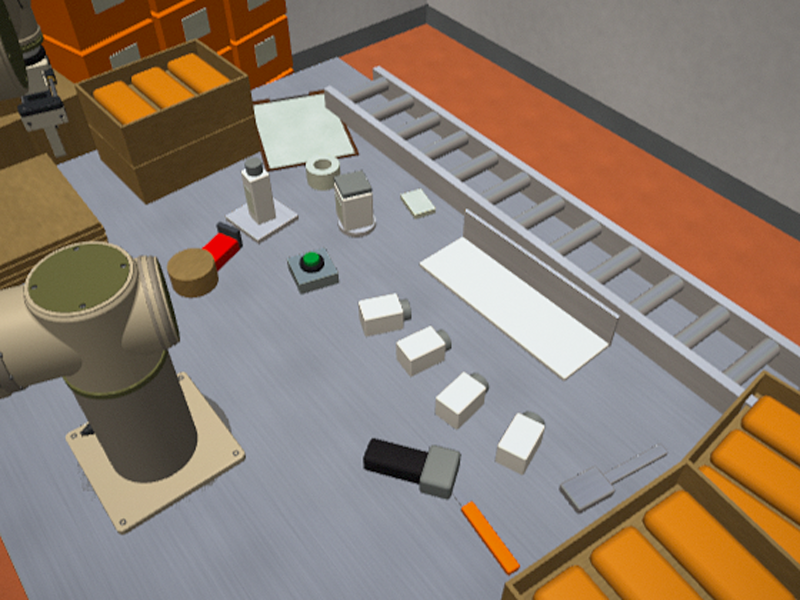

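```bash
cat > h.py <<'E'
import numpy as np, cv2
def world(c):
    v,u=np.mgrid[:420,:560]; K=c["K"]; d=c["range_z"]
    P=np.stack([(u-K[0,2])/K[0,0]*d,(v-K[1,2])/K[1,1]*d,d],-1)
    return (P-c["t"])@c["R"]
def blobs(c,lo,hi,box,amin=25,white=None):
    W=world(c); X,Y,Z=W[...,0],W[...,1],W[...,2]
    m=(Z>lo)&(Z<hi)&(X>box[0])&(X<box[1])&(Y>box[2])&(Y<box[3])&(c["range_z"]>0)
    if white is not None:
        w=c["color"].min(-1)>white; m&=w
    n,l,s,_=cv2.connectedComponentsWithStats(m.astype(np.uint8),connectivity=4)
    out=[]
    for i in range(1,n):
        if s[i,4]<amin: continue
        k=l==i; p=W[k]; (cx,cy),(a,b),g=cv2.minAreaRect(p[:,:2].astype(np.float32))
        out.append(dict(n=int(s[i,4]),mean=p.mean(0),c=(cx,cy),size=(a,b),ang=g,rgb=np.median(c["color"][k],0),uv=(s[i,0]+s[i,2]/2,s[i,1]+s[i,3]/2)))
    return out
def show(bs):
    for b in bs: print(b["n"],"mean",np.round(b["mean"],4),"rect",np.round(b["c"],4),np.round(b["size"],3),round(b["ang"],1),"rgb",b["rgb"],"uv800",np.round(np.array(b["uv"])/.7))
E
python3 - <<'E'
from h import *
for n in("top","side"):
    c=dict(np.load(n+"0.npz")); W=world(c)
    m=(abs(W[...,0]-.3)<.05)&(abs(W[...,1]-.0)<.05); print(n,"bench z",W[m][:,2].mean(),W[m][:,2].std())
    box=(.3,.85,-.5,.5)
    for lo,hi in((.007,.017),(.015,.027),(.027,.034),(.038,.06),(.065,.085),(.09,.18)):
        print(lo,hi); show(blobs(c,lo,hi,box))
    print("jars white");show(blobs(c,.043,.06,box,white=150))
E
```

```text
top bench z 0.0003960158964438088 0.0033730910215255742
0.007 0.017
204 mean [0.7157 0.2086 0.0135] rect [0.719  0.2103] [0.072 0.056] 77.4 rgb [167. 175. 164.] uv800 [281. 199.]
3531 mean [ 0.6686 -0.1211  0.0123] rect [ 0.6691 -0.1228] [0.126 0.385] 2.6 rgb [191. 196. 198.] uv800 [426. 216.]
130 mean [ 0.5688 -0.4919  0.0121] rect [ 0.5818 -0.4926] [0.02  0.119] 85.9 rgb [106. 107. 111.] uv800 [589. 250.]
168 mean [ 0.3231 -0.4238  0.0126] rect [ 0.3226 -0.4189] [0.116 0.024] 84.2 rgb [183. 101.  39.] uv800 [564. 364.]
44 mean [ 0.3127 -0.4888  0.0122] rect [ 0.3136 -0.487 ] [0.025 0.02 ] 88.2 rgb [189. 100.  28.] uv800 [595. 368.]
0.015 0.027
28 mean [ 0.7751 -0.3613  0.0217] rect [ 0.7754 -0.3607] [0.004 0.068] 0.6 rgb [79. 74. 68.] uv800 [529. 168.]
26 mean [ 0.7752 -0.0793  0.0216] rect [ 0.7755 -0.077 ] [0.05  0.005] 89.2 rgb [78. 72. 65.] uv800 [406. 171.]
33 mean [0.7755 0.3261 0.0219] rect [0.7752 0.3299] [0.08  0.006] 87.3 rgb [73. 67. 60.] uv800 [229. 174.]
36 mean [0.7226 0.1961 0.0178] rect [0.7247 0.1968] [0.036 0.019] 21.1 rgb [167. 176. 165.] uv800 [289. 194.]
25 mea
[... 12125 characters left out ...]

jars white
130 mean [0.6101 0.4037 0.0461] rect [0.6091 0.4054] [0.074 0.063] 15.4 rgb [210. 222. 213.] uv800 [323. 166.]
394 mean [ 0.4486 -0.0151  0.0503] rect [ 0.4503 -0.0151] [0.053 0.074] 66.7 rgb [234. 238. 238.] uv800 [381. 308.]
37 mean [ 0.7893 -0.282   0.0581] rect [ 0.7898 -0.2823] [0.022 0.033] 52.4 rgb [190. 194. 204.] uv800 [622. 304.]
443 mean [ 0.4512 -0.1266  0.0503] rect [ 0.4531 -0.1251] [0.052 0.077] 83.9 rgb [234. 238. 238.] uv800 [420. 344.]
530 mean [ 0.4359 -0.2494  0.0505] rect [ 0.4388 -0.248 ] [0.079 0.05 ] 9.7 rgb [233. 238. 237.] uv800 [461. 394.]
612 mean [ 0.455  -0.3699  0.0504] rect [ 0.4582 -0.3682] [0.079 0.049] 21.4 rgb [232. 237. 237.] uv800 [521. 437.]
```

```bash
cat >> h.py <<'E'
from station import ctrl
BACK=0.011
def rot(y,z):
    y=np.array(y,float);z=np.array(z,float); y/=np.linalg.norm(y); z/=np.linalg.norm(z)
    return np.column_stack([np.cross(y,z),y,z])
def downs(yaw):
    return rot([np.cos(yaw),np.sin(yaw),0],[0,0,-1])
def pick_yaw(g,yaw,n=4):
    "best of equivalent yaws for grasp point g, tool down"
    best=None
    for k in range(n):
        a=yaw+k*2*np.pi/n; R=downs(a); q=ctrl.inverse_kinematics(np.array(g)+BACK*R[:,2],R)
        if q is not None and (best is None or abs(q[5])<best[0]): best=(abs(q[5]),a)
    return best[1]
def tcp(g,R): return np.array(g,float)+BACK*R[:,2]
def line(g,R,v=.2): ctrl.line_to(tcp(g,R),R,velocity=v)
def ptp(g,R): ctrl.move_ptp(tcp(g,R),R)
def st(msg=""):
    s=ctrl.get_state(); print(msg,"t",round(s["time_s"],1),"p",np.round(s["ee_pos"],4),"w",round(s["grip_width"]*93,1),"ff",np.round(s["finger_force"],1),"ft",np.round(s["ft_force"],1),"q",np.round(s["qpos"],2))
def snap(name,rng=True):
    c=ctrl.camera(name); return c
def save(c,name,crop=None):
    im=c["color"][:,:,::-1]
    if crop: im=im[crop[1]:crop[3],crop[0]:crop[2]]
    f=min(800/im.shape[1],600/im.shape[0]); cv2.imwrite("pics/"+name,cv2.resize(im,None,fx=f,fy=f,interpolation=cv2.INTER_CUBIC))
E
python3 - <<'E'
from h import *
print(np.round(ctrl.get_state()["tool_rot"],3).tolist()); st()
p=ctrl.get_state()["ee_pos"]
g=np.array([.4245,.366,.112]); yaw=pick_yaw(g,np.radians(-4.2)); R=downs(yaw); print("yaw",np.degrees(yaw))
ctrl.line_to([p[0],p[1],.3],velocity=.25)
ptp(g+[0,0,.1],R); st("above")
line(g,R); ctrl.set_gripper(0,20); st("grip")
T=np.array([.56,.07,.0925])
line(g+[0,0,.14],R); 
yt=pick_yaw(T,yaw,1); line([T[0],T[1],g[2]+.14],R,.25)
line(T,R); st("down"); ctrl.set_gripper(.75); line(T+[0,0,.12],R,.25); st("done")
E
```

```text
[[-0.975, 0.222, -0.0], [0.222, 0.975, -0.002], [0.0, -0.002, -1.0]]
 t 0.1 p [0.133  0.5845 0.199 ] w 93.0 ff 0.0 ft [-0.2  0.1 -0.1] q [ 1.26  0.13  1.49 -0.    1.52 -0.09]
yaw -4.2
above t 2.1 p [0.424  0.3668 0.2011] w 93.3 ff 0.0 ft [ 0.9 -0.2  0.2] q [0.62 0.02 1.6  0.   1.52 0.69]
grip t 3.5 p [0.4245 0.366  0.101 ] w 44.0 ff 20.0 ft [ 0.5  0.1 -0.4] q [ 0.62  0.09  1.71 -0.    1.34  0.69]
down t 6.8 p [0.5601 0.0704 0.0818] w 44.0 ff 20.0 ft [-0.7  0.1 -2.4] q [0.03 0.12 1.72 0.   1.3  0.11]
done t 8.1 p [0.5599 0.07   0.2011] w 69.4 ff 0.0 ft [0.2 0.2 0.1] q [0.03 0.03 1.59 0.   1.52 0.11]
```

```bash
python3 - <<'E'
from h import *
c=ctrl.camera("top"); s=ctrl.camera("side")
for k in (c,s):
    show(blobs(k,.015,.025,(.36,.49,.3,.45),100)); show(blobs(k,.108,.13,(.5,.65,.17,.3),60))
g=np.array([.571,.238,.072]); yaw=pick_yaw(g,np.radians(-17.3)); R=downs(yaw); print("yaw",np.degrees(yaw))
ctrl.set_gripper(1.0)
ptp(g+[0,0,.12],R); line(g,R); ctrl.set_gripper(0,25); st("grip"); line(g+[0,0,.1],R)
T=np.array([.4265,.3733,.073]); y2=yaw+np.radians(25.2); R2=downs(y2)
if ctrl.inverse_kinematics(tcp(T,R2),R2) is None: print("norot"); R2=R
line(T+[0,0,.1],R2); line(T,R2); st("down"); ctrl.set_gripper(1.0); line(T+[0,0,.12],R2,.25); st("done")
ptp([.4,.1,.35],downs(np.pi/2))
for n in("top","side"):
    c=ctrl.camera(n); save(c,n+"1.png"); np.savez(n+"1.npz",**c)
    print(n); show(blobs(c,.01,.03,(.5,.66,.16,.32),100));show(blobs(c,.015,.025,(.36,.49,.3,.45),100)); show(blobs(c,.108,.13,(.35,.5,.3,.45),60)); show(blobs(c,.1,.15,(.48,.65,0,.13),60))
st()
E
```

```text
1020 mean [0.4275 0.3756 0.0201] rect [0.427 0.376] [0.11  0.112] 7.7 rgb [148. 150. 156.] uv800 [206. 324.]
287 mean [0.5713 0.2501 0.12  ] rect [0.5734 0.2459] [0.053 0.062] 71.9 rgb [111. 112. 104.] uv800 [253. 249.]
864 mean [0.4248 0.3683 0.0203] rect [0.4259 0.3699] [0.112 0.119] 8.0 rgb [195. 200. 210.] uv800 [262. 218.]
363 mean [0.568  0.2314 0.1191] rect [0.5705 0.2369] [0.069 0.064] 74.6 rgb [134. 138. 132.] uv800 [353. 186.]
yaw -17.3
grip t 10.8 p [0.5714 0.2382 0.0616] w 64.0 ff 25.0 ft [-0.   0.4  2.4] q [ 0.31  0.28  1.57 -0.    1.28  0.61]
down t 13.2 p [0.427  0.3728 0.0618] w 63.8 ff 25.0 ft [ 0.  -0.2 -5.6] q [ 0.63  0.15  1.73 -0.    1.27  0.49]
done t 14.6 p [0.4264 0.3732 0.1816] w 93.0 ff 0.0 ft [ 0.4 -0.4 -0.9] q [ 0.63  0.05  1.61 -0.    1.48  0.49]
top
218 mean [0.3845 0.3818 0.0203] rect [0.3887 0.3795] [0.036 0.092] 7.8 rgb [148. 150. 155.] uv800 [204. 341.]
449 mean [0.4266 0.374  0.1201] rect [0.4269 0.3752] [0.065 0.064] 6.7 rgb [115. 116. 107.] uv800 [194. 318.]
176 mean [0.5559 0.0683 0.1282] rect [0.5601 0.071 ] [0.037 0.046] 89.4 rgb [121. 121. 113.] uv800 [339. 254.]
side
423 mean [0.5713 0.2301 0.0196] rect [0.5732 0.2327] [0.079 0.083] 8.4 rgb [194. 199. 209.] uv800 [356. 224.]
476 mean [0.4135 0.3504 0.0202] rect [0.4264 0.3702] [0.114 0.112] 6.6 rgb [193. 198. 208.] uv800 [262. 224.]
365 mean [0.4239 0.3661 0.119 ] rect [0.4264 0.3703] [0.065 0.065] 6.7 rgb [132. 136. 131.] uv800 [256. 181.]
322 mean [0.5533 0.0628 0.1233] rect [0.557  0.0674] [0.045 0.045] 81.6 rgb [134. 137. 129.] uv800 [399. 231.]
 t 16.4 p [0.3999 0.1003 0.3383] w 93.2 ff 0.0 ft [-0.5 -0.3  0.4] q [ 0.12 -0.4   1.72  0.    1.82 -1.45]
```

View pics/top1.png

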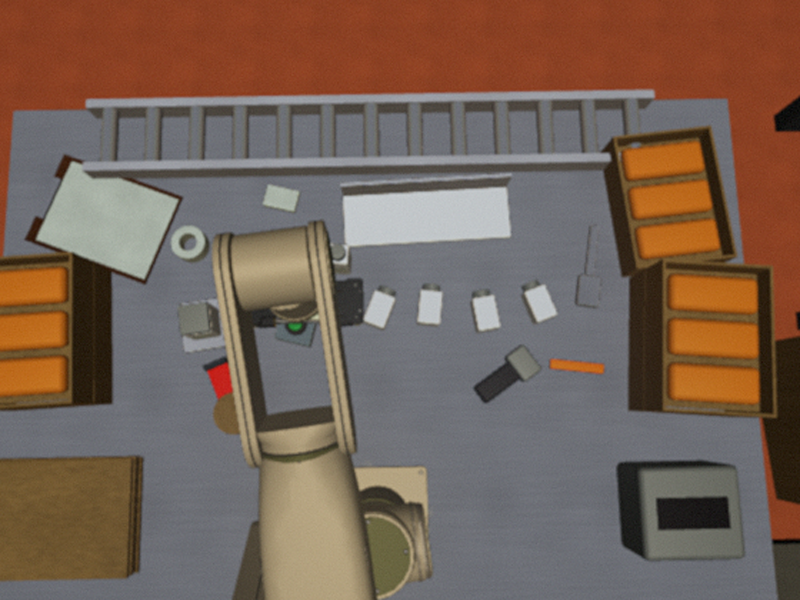

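```bash
python3 - <<'E'
from h import *
ptp([.3,-.3,.35],downs(np.pi/2-.7))
for n in("top","side"):
    c=ctrl.camera(n); np.savez(n+"2.npz",**c)
    W=world(c); m=(W[...,2]>.013)&(W[...,2]<.03)&(abs(W[...,0]-.573)<.07)&(abs(W[...,1]-.235)<.07)
    p=W[m][:,:2].astype(np.float32); print(n,len(p),cv2.minEnclosingCircle(p)); show(blobs(c,.016,.03,(.5,.66,.16,.32),100)); show(blobs(c,.13,.15,(.48,.65,0,.13),30))
    print("jars");show(blobs(c,.043,.06,(.35,.7,-.5,.1),white=150))
st()
E
```

```text
top 460 ((0.5745051503181458, 0.23792782425880432), 0.04042554274201393)
410 mean [0.5738 0.2379 0.0209] rect [0.5737 0.2373] [0.077 0.076] 1.0 rgb [149. 151. 157.] uv800 [269. 259.]
104 mean [0.5589 0.074  0.14  ] rect [0.5596 0.0745] [0.033 0.033] 33.1 rgb [116.  117.  109.5] uv800 [337. 251.]
jars
299 mean [ 0.4578 -0.3679  0.05  ] rect [ 0.4556 -0.3672] [0.072 0.047] 23.3 rgb [189. 193. 195.] uv800 [541. 301.]
339 mean [ 0.4519 -0.1227  0.0505] rect [ 0.4519 -0.1228] [0.048 0.072] 82.7 rgb [189. 194. 196.] uv800 [430. 307.]
332 mean [ 0.4484 -0.0113  0.0505] rect [ 0.449  -0.0112] [0.047 0.072] 66.9 rgb [189. 194. 197.] uv800 [379. 309.]
329 mean [ 0.4357 -0.246   0.0504] rect [ 0.436  -0.2456] [0.07  0.048] 10.0 rgb [189. 193. 196.] uv800 [486. 313.]
side 405 ((0.5708395838737488, 0.2351595163345337), 0.04367095232009888)
372 mean [0.5724 0.2324 0.0205] rect [0.5721 0.2313] [0.081 0.077] 21.4 rgb [204. 209. 219.] uv800 [356. 222.]
jars
249 mean [ 0.4368 -0.0091  0.0504] rect [ 0.4393 -0.009 ] [0.054 0.051] 64.9 rgb [241. 245. 245.] uv800 [372. 309.]
121 mean [ 0.4722 -0.139   0.0499] rect [ 0.4741 -0.1415] [0.046 0.03 ] 50.5 rgb [241. 245. 244.] uv800 [436. 344.]
102 mean [ 0.4274 -0.1152  0.0502] rect [ 0.4233 -0.1139] [0.049 0.025] 51.3 rgb [242. 245. 245.] uv800 [404. 348.]
533 mean [ 0.4358 -0.2493  0.0502] rect [ 0.4384 -0.2474] [0.081 0.05 ] 9.0 rgb [241. 245. 244.] uv800 [461. 394.]
623 mean [ 0.4546 -0.3701  0.0504] rect [ 0.4573 -0.3687] [0.081 0.049] 21.5 rgb [240. 244. 244.] uv800 [521. 437.]
 t 18.0 p [ 0.3007 -0.2993  0.3391] w 92.8 ff 0.0 ft [-0.3 -0.1  0.3] q [-0.9  -0.36  1.69  0.    1.81 -1.78]
```

```bash
python3 - <<'E'
from h import *
g=np.array([.56,.0715,.092]); yaw=pick_yaw(g,np.radians(85.8),2); R=downs(yaw); print("yaw",np.degrees(yaw))
ptp(g+[0,0,.12],R); ctrl.set_gripper(.75); line(g,R); ctrl.set_gripper(0,20); st("grip"); line(g+[0,0,.08],R)
T=np.array([.573,.2355,.1125])
line(T+[0,0,.06],R); line(T,R); st("down"); ctrl.set_gripper(.75); line(T+[0,0,.12],R,.25); st("done")
ptp([.3,-.3,.35],downs(np.pi/2-.7))
for n in("top","side"):
    c=ctrl.camera(n); save(c,n+"3.png"); np.savez(n+"3.npz",**c)
    show(blobs(c,.13,.17,(.48,.65,.15,.3),30))
    print("jars");show(blobs(c,.043,.06,(.35,.7,-.5,.1),white=150))
st()
E
```

```text
yaw 85.8
grip t 21.6 p [0.5606 0.0717 0.0818] w 44.2 ff 20.0 ft [-0.5  0.8  3.3] q [ 0.04  0.12  1.72  0.    1.3  -1.46]
down t 23.6 p [0.5727 0.2343 0.1011] w 43.8 ff 20.0 ft [ 0.5  0.5 -1.7] q [ 0.31  0.25  1.54 -0.    1.36 -1.19]
done t 24.9 p [0.5729 0.2355 0.2212] w 69.8 ff 0.0 ft [-0.7  1.2 -1.3] q [ 0.31  0.17  1.4  -0.    1.57 -1.19]
215 mean [0.5704 0.2337 0.1485] rect [0.5741 0.2358] [0.043 0.044] 86.9 rgb [118. 119. 111.] uv800 [260. 246.]
jars
301 mean [ 0.4579 -0.3675  0.0504] rect [ 0.4556 -0.3674] [0.072 0.048] 22.6 rgb [189. 193. 196.] uv800 [541. 301.]
330 mean [ 0.4515 -0.1226  0.0505] rect [ 0.4523 -0.1225] [0.048 0.072] 82.5 rgb [189. 194. 196.] uv800 [430. 307.]
335 mean [ 0.4486 -0.0113  0.0505] rect [ 0.4492 -0.0113] [0.047 0.072] 67.7 rgb [189. 194. 197.] uv800 [379. 309.]
330 mean [ 0.4359 -0.2458  0.0503] rect [ 0.4363 -0.2456] [0.072 0.049] 11.3 rgb [189. 193. 196.] uv800 [486. 313.]
230 mean [0.569  0.2256 0.1472] rect [0.573  0.2276] [0.044 0.047] 79.2 rgb [140.  143.5 137. ] uv800 [354. 175.]
jars
250 mean [ 0.4368 -0.0091  0.0503] rect [ 0.4373 -0.0081] [0.055 0.049] 59.2 rgb [241. 245. 245.] uv800 [372. 309.]
119 mean [ 0.4714 -0.1394  0.0503] rect [ 0.4724 -0.1437] [0.043 0.03 ] 50.3 rgb [242. 246. 245.] uv800 [436. 344.]
143 mean [ 0.4275 -0.1232  0.0504] rect [ 0.4304 -0.1229] [0.052 0.032] 87.0 rgb [242. 245. 245.] uv800 [411. 349.]
534 mean [ 0.4361 -0.2493  0.0502] rect [ 0.4384 -0.2485] [0.077 0.049] 8.5 rgb [241. 245. 244.] uv800 [461. 394.]
623 mean [ 0.4546 -0.3702  0.0503] rect [ 0.4573 -0.3685] [0.08 0.05] 20.9 rgb [240. 244. 244.] uv800 [521. 437.]
 t 27.1 p [ 0.3005 -0.2996  0.3388] w 69.5 ff 0.0 ft [ 0.2 -0.4 -0.5] q [-0.91 -0.36  1.69  0.    1.81 -1.78]
```

View pics/side3.png

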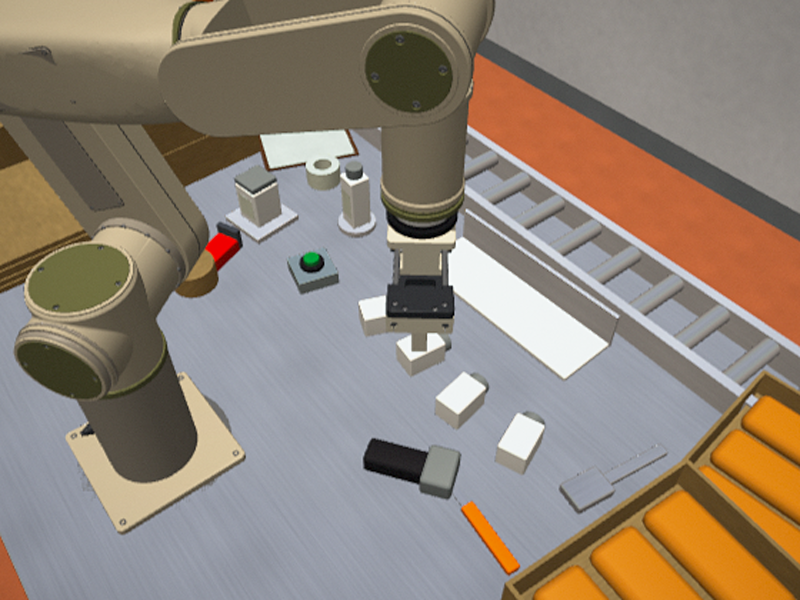

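```bash
cat >> h.py <<'E'
TH=np.radians(30); BC=np.array([.667,-.1245]); BY=np.radians(2.6)
UP=np.array([0,0,1.])
def slot(by,bx=-.006):
    return BC+bx*np.array([np.cos(BY),np.sin(BY)])+by*np.array([-np.sin(BY),np.cos(BY)])
def find_jars(c,bias=(0,-.002)):
    w=blobs(c,.043,.06,(.3,.62,-.5,.12),150,white=150); a=blobs(c,.036,.06,(.3,.62,-.5,.12),250); out=[]
    for b in w:
        f=min(a,key=lambda k:np.hypot(*(np.array(k["c"])-b["c"])))
        s=f["size"]; g=np.radians(f["ang"]+(0 if s[0]>s[1] else 90)); d=np.array([np.cos(g),np.sin(g)])
        if d@(np.array(f["c"])-b["c"])<0: d=-d
        foot=np.array(f["c"])-.045*d+bias   # whole is 90 long
        foot2=np.array(b["c"])-.037*d+bias
        out.append(dict(foot=(foot+foot2)/2,d=d,n=b["n"],size=s,dev=np.linalg.norm(foot-foot2)))
    return sorted(out,key=lambda j:-j["foot"][1])
def jar_plan(j,by,along=.042,h=.027):
    d=np.append(j["d"],0); lat=np.cross(UP,d)
    gp=np.append(j["foot"],0)+along*d+h*UP
    zp=-np.cos(TH)*UP-np.sin(TH)*d
    S=slot(by)
    for phi in (BY,np.arctan2(S[1],S[0])/2,np.arctan2(S[1],S[0])):
        f=np.array([np.cos(phi),np.sin(phi),0]); l2=np.cross(UP,f)
        gq=np.append(S,.012+along+.001)+f*(.025-h); zq=np.cos(TH)*f-np.sin(TH)*UP
        for s in (1,-1):
            R1,R2=rot(s*lat,zp),rot(s*l2,zq)
            q=[ctrl.inverse_kinematics(tcp(p,R),R) for p,R in((gp,R1),(gp+.15*UP,R1),(gq+.12*UP,R2),(gq,R2))]
            if all(x is not None for x in q): return gp,R1,gq,R2,f,q
def park():
    ptp([.15,.4,.35],downs(np.pi/2+1.2))
E
python3 - <<'E'
from h import *
js=find_jars(dict(np.load("top0.npz")))
for j,by in zip(js,(.138,.046,-.046,-.138)):
    print(np.round(j["foot"],4),round(np.degrees(np.arctan2(j["d"][1],j["d"][0])),1),np.round(j["size"],3),round(j["dev"],4))
    p=jar_plan(j,by)
    print(None if p is None else np.round(p[5],2).tolist())
E
```

```text
[0.4158 0.0016] -23.3 [0.05 0.09] 0.0012
[[-0.22, 0.45, 1.56, 0.09, 1.65, 1.74], [-0.22, 0.28, 1.47, 0.1, 1.9, 1.76], [-0.17, -0.47, 2.45, 1.01, 0.22, 0.46], [-0.17, -0.07, 2.44, 2.52, 0.32, -1.08]]
[ 0.4154 -0.1202] -6.4 [0.05  0.091] 0.0014
[[-0.3, 0.51, 1.47, -0.09, 1.67, 1.4], [-0.3, 0.35, 1.39, -0.1, 1.92, 1.37], [-0.44, -0.39, 2.4, 1.27, 0.43, 0.08], [-0.44, -0.02, 2.39, 2.04, 0.46, -0.77]]
[ 0.4001 -0.2521] 7.6 [0.09  0.051] 0.0014
[[-0.41, 0.53, 1.45, -0.26, 1.62, 1.07], [-0.41, 0.37, 1.37, -0.27, 1.85, 1.01], [-0.65, -0.25, 2.29, 1.32, 0.61, -0.1], [-0.65, 0.08, 2.28, 1.79, 0.61, -0.66]]
[ 0.4215 -0.3814] 21.0 [0.09  0.051] 0.0022
[[-0.51, 0.61, 1.33, -0.39, 1.55, 0.78], [-0.51, 0.46, 1.25, -0.4, 1.77, 0.68], [-0.82, -0.07, 2.14, 1.32, 0.75, -0.19], [-0.82, 0.21, 2.13, 1.63, 0.72, -0.6]]
```

```bash
sed -i 's/^TH=np.radians(30)/TH=np.radians(40)/; s/along=.042,h=.027/along=.042,h=.030/' h.py
python3 - <<'E'
s=open('h.py').read()
a=s.index("    for phi in (BY"); b=s.index("def park")
s=s[:a]+'''    best=None
    for phi in np.radians(np.arange(-60,21,3)):
        f=np.array([np.cos(phi),np.sin(phi),0]); l2=np.cross(UP,f)
        gq=np.append(S,.012+along+.001)+f*(.025-h); zq=np.cos(TH)*f-np.sin(TH)*UP
        for s in (1,-1):
            R1,R2=rot(s*lat,zp),rot(s*l2,zq)
            q=[ctrl.inverse_kinematics(tcp(p,R),R) for p,R in((gp,R1),(gp+.15*UP,R1),(gq+.12*UP,R2),(gq,R2))]
            if any(x is None for x in q): continue
            cost=max(abs(x[3]) for x in q[2:])+max(0,abs(phi-BY)-.45)+.2*max(abs(x[5]) for x in q)
            if best is None or cost<best[0]: best=(cost,gp,R1,gq,R2,f,q,phi)
    return best and best[1:]
'''+s[b:]
open('h.py','w').write(s)
from h import *
js=find_jars(dict(np.load("top0.npz")))
for j,by in zip(js,(.138,.046,-.046,-.138)):
    p=jar_plan(j,by)
    print(None if p is None else (np.degrees(p[6]),np.round(p[5],2).tolist()))
E
```

```text
(np.float64(-3.0000000000000004), [[-0.24, 0.62, 1.39, 0.11, 1.82, -1.41], [-0.24, 0.45, 1.33, 0.12, 2.05, -1.39], [-0.06, -0.43, 2.32, 0.02, 0.38, -1.6], [-0.06, -0.15, 2.36, 0.15, 0.06, -1.73]])
(np.float64(-12.000000000000002), [[-0.28, 0.69, 1.29, -0.12, 1.85, -1.74], [-0.28, 0.53, 1.23, -0.13, 2.07, -1.76], [-0.19, -0.4, 2.29, -0.05, 0.37, -1.51], [-0.19, -0.12, 2.33, -0.34, 0.06, -1.22]])
(np.float64(-18.0), [[-0.37, 0.69, 1.29, -0.32, 1.78, 1.1], [-0.37, 0.53, 1.23, -0.35, 2.0, 1.02], [-0.34, -0.32, 2.24, 0.05, 0.35, 1.51], [-0.34, -0.06, 2.28, 0.35, 0.05, 1.21]])
(np.float64(-24.000000000000004), [[-0.45, 0.75, 1.2, -0.49, 1.7, 0.82], [-0.45, 0.6, 1.13, -0.52, 1.89, 0.71], [-0.47, -0.22, 2.16, 0.11, 0.33, 1.44], [-0.47, 0.03, 2.19, 0.65, 0.06, 0.89]])
```

```bash
sed -i 's/^TH=np.radians(40)/TH=np.radians(45)/; s/along=.042,h=.030/along=.048,h=.033/; s/cost=max(abs(x\[3\]) for x in q\[2:\])/cost=np.abs(q[2]-q[3]).max()+np.abs(q[1]-q[2])[3:].max()*.2+5*max(0,.2-q[3][4])/; s/q=\[ctrl.inverse/q=[np.array(v) if (v:=ctrl.inverse/; s/inverse_kinematics(tcp(p,R),R) for p,R in((gp/inverse_kinematics(tcp(p,R),R)) is not None else None for p,R in((gp/' h.py
python3 - <<'E'
from h import *
js=find_jars(dict(np.load("top0.npz")))
for j,by in zip(js,(.138,.046,-.046,-.138)):
    p=jar_plan(j,by)
    print(None if p is None else (np.degrees(p[6]),np.round(p[5],2).tolist()))
E
```

```text
(np.float64(-9.0), [[-0.25, 0.72, 1.29, 0.12, 1.91, -1.42], [-0.25, 0.55, 1.24, 0.13, 2.13, -1.39], [0.02, -0.38, 2.22, -0.24, 0.54, -1.24], [0.02, -0.15, 2.29, -0.5, 0.25, -0.96]])
(np.float64(18.0), [[-0.28, 0.79, 1.18, -0.13, 1.95, 1.41], [-0.28, 0.62, 1.13, -0.14, 2.16, 1.37], [-0.52, -0.24, 2.11, 0.78, 0.84, 0.33], [-0.52, -0.02, 2.17, 1.0, 0.67, 0.02]])
(np.float64(18.0), [[-0.35, 0.79, 1.19, -0.35, 1.87, 1.1], [-0.35, 0.62, 1.14, -0.39, 2.07, 1.02], [-0.68, -0.1, 1.99, 0.82, 0.95, 0.18], [-0.68, 0.1, 2.04, 0.99, 0.79, -0.09]])
(np.float64(18.0), [[-0.42, 0.84, 1.11, -0.54, 1.78, 0.83], [-0.42, 0.67, 1.06, -0.57, 1.96, 0.71], [-0.81, 0.06, 1.83, 0.84, 1.03, 0.08], [-0.81, 0.25, 1.88, 0.96, 0.89, -0.15]])
```

```bash
cat >> h.py <<'E'
def do_jar(k_y,by):
    "pick the fallen jar nearest y=k_y and stand it at board slot by"
    js=find_jars(ctrl.camera("top")); j=min(js,key=lambda j:abs(j["foot"][1]-k_y))
    print("jar",np.round(j["foot"],4),np.round(np.degrees(np.arctan2(j["d"][1],j["d"][0])),1),"of",len(js),"dev",round(j["dev"],4))
    gp,R1,gq,R2,f,q,phi=jar_plan(j,by); print("phi",np.degrees(phi))
    ctrl.goto_joints(q[1]); ctrl.set_gripper(.78)
    line(gp,R1,.15); ctrl.set_gripper(0,20); st("grip")
    if ctrl.get_state()["grip_width"]*93<44: print("MISSED"); line(gp+.15*UP,R1); return False
    line(gp+.15*UP,R1)
    ctrl.goto_joints(q[2]); st("above"); line(gq+.01*UP,R2,.12); line(gq,R2,.03); st("down")
    ctrl.set_gripper(.75); z=R2[:,2]; line(gq-.06*z,R2,.1); line(gq-.08*z+.12*UP,R2,.2); st("out")
    return True
E
python3 - <<'E'
from h import *
park()
do_jar(0,.138); park()
for n in("top","side"):
    c=ctrl.camera(n); save(c,n+"4.png"); show(blobs(c,.09,.12,(.6,.74,-.35,.1),20))
    if n=="top":
        for j in find_jars(c): print(np.round(j["foot"],4))
E
```

```text
jar [0.4151 0.001 ] -21.7 of 4 dev 0.0008
phi -9.0
grip t 33.7 p [ 0.4528 -0.0139  0.0256] w 50.0 ff 20.0 ft [1.  0.2 3.2] q [-0.23  0.72  1.28  0.11  1.91 -1.43]
above t 36.0 p [0.6541 0.0128 0.1722] w 49.9 ff 20.0 ft [ 0.9 -0.1 -1.8] q [ 0.01 -0.38  2.22 -0.24  0.54 -1.24]
down t 37.6 p [0.6544 0.0131 0.053 ] w 50.1 ff 20.0 ft [-0.2  0.1 -2.2] q [ 0.02 -0.15  2.29 -0.5   0.25 -0.96]
out t 39.7 p [0.598  0.0219 0.2275] w 69.8 ff 0.0 ft [-0.4 -0.1 -0.6] q [ 0.04 -0.65  2.29 -0.21  0.73 -1.27]
143 mean [0.6529 0.0146 0.1013] rect [0.6551 0.0137] [0.039 0.043] 24.6 rgb [116. 117. 108.] uv800 [366. 213.]
[ 0.4159 -0.1201]
[ 0.4004 -0.2536]
[ 0.4217 -0.3817]
155 mean [0.6505 0.0081 0.1009] rect [0.6522 0.0097] [0.042 0.039] 40.2 rgb [132. 136. 131.] uv800 [458. 234.]
```

View pics/side4.png

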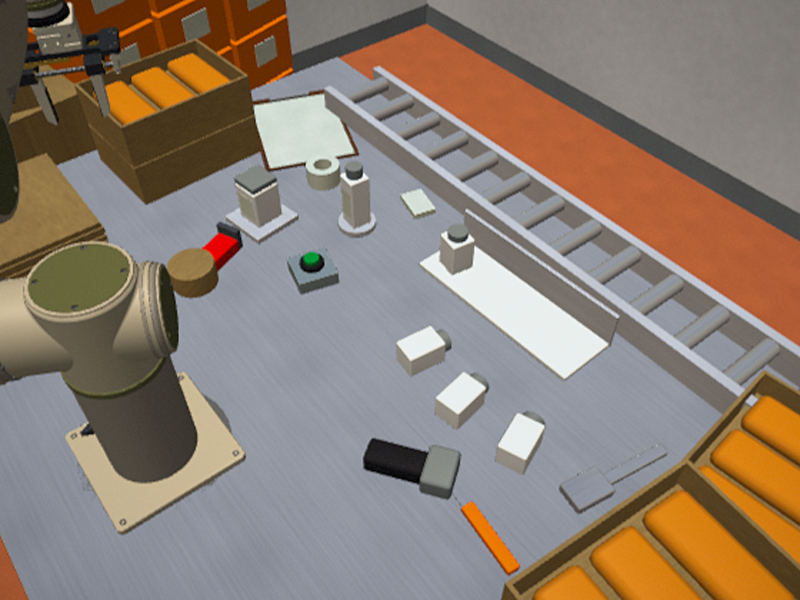

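```bash
python3 - <<'E'
from h import *
for y,by in((-.12,.046),(-.253,-.046),(-.381,-.138)):
    ok=do_jar(y,by); park()
    if not ok: break
for n in("top","side"):
    c=ctrl.camera(n); save(c,n+"5.png"); np.savez(n+"5.npz",**c); show(blobs(c,.09,.12,(.6,.74,-.35,.1),20))
    if n=="top":
        for j in find_jars(c): print(np.round(j["foot"],4))
st()
E
```

```text
jar [ 0.4155 -0.1199] -7.0 of 3 dev 0.0011
phi 18.0
grip t 46.5 p [ 0.4558 -0.1248  0.0256] w 49.7 ff 20.0 ft [0.9 0.2 2.1] q [-0.28  0.79  1.18 -0.12  1.95  1.41]
above t 48.6 p [ 0.6582 -0.0784  0.1723] w 49.4 ff 20.0 ft [-0.2  0.  -2.8] q [-0.52 -0.24  2.11  0.77  0.85  0.33]
down t 50.1 p [ 0.6586 -0.0788  0.053 ] w 49.8 ff 20.0 ft [ 0.1 -0.5 -1.6] q [-0.52 -0.02  2.17  1.    0.67  0.02]
out t 52.3 p [ 0.6044 -0.0959  0.2278] w 69.6 ff 0.0 ft [ 1.3 -0.3 -1.7] q [-0.63 -0.44  2.16  0.73  1.03  0.37]
jar [ 0.3559 -0.2718] 7.4 of 2 dev 0.0012
phi 18.0
grip t 59.2 p [ 0.3961 -0.2667  0.0257] w 49.5 ff 20.0 ft [0.5 1.  3.5] q [-0.4   0.7   1.32 -0.38  1.82  1.08]
above t 61.3 p [ 0.662  -0.1701  0.1716] w 49.8 ff 20.0 ft [ 0.5 -0.1 -2.3] q [-0.68 -0.1   1.99  0.82  0.95  0.18]
down t 62.8 p [ 0.6627 -0.1707  0.0529] w 50.1 ff 20.0 ft [-0.1 -0.2 -2.8] q [-0.68  0.1   2.04  0.99  0.79 -0.09]
out t 65.0 p [ 0.6086 -0.1877  0.2278] w 69.8 ff 0.0 ft [-0.6 -0.5 -0.4] q [-0.79 -0.26  2.02  0.78  1.11  0.2 ]
jar [ 0.4213 -0.3813] 20.7 of 1 dev 0.0015
phi 18.0
grip t 72.6 p [ 0.4592 -0.3672  0
[... 747 characters left out ...]
10.] uv800 [409. 210.]
140 mean [0.6528 0.0149 0.1015] rect [0.6544 0.0146] [0.039 0.042] 19.3 rgb [116.5 118.  109. ] uv800 [366. 214.]
156 mean [0.6503 0.0078 0.101 ] rect [0.6527 0.0096] [0.041 0.039] 27.7 rgb [134. 138. 133.] uv800 [458. 234.]
174 mean [ 0.6545 -0.0842  0.1005] rect [ 0.6557 -0.0832] [0.039 0.04 ] 44.5 rgb [134. 138. 133.] uv800 [493. 260.]
190 mean [ 0.6585 -0.1756  0.1006] rect [ 0.6602 -0.1741] [0.04 0.04] 33.7 rgb [134. 138. 133.] uv800 [530. 286.]
209 mean [ 0.6623 -0.2675  0.1005] rect [ 0.6651 -0.2653] [0.042 0.04 ] 76.2 rgb [134. 138. 133.] uv800 [570. 316.]
 t 81.4 p [0.1504 0.3998 0.3388] w 69.9 ff 0.0 ft [-0.1  0.4  0.6] q [ 1.09 -0.35  1.69  0.    1.81 -1.68]
```

View pics/side5.png

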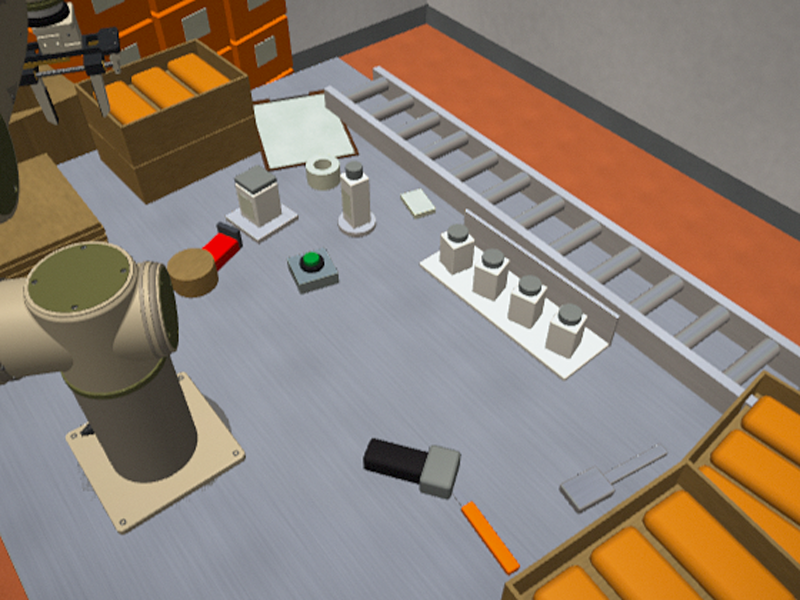

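View pics/top5.png

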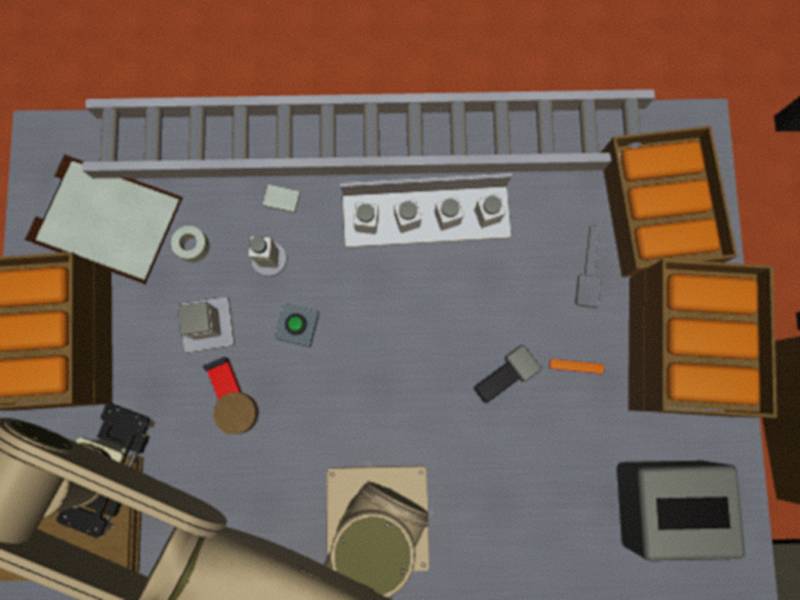

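```bash
python3 - <<'E'
from h import *
for n in("top","side"):
    c=dict(np.load(n+"5.npz")); W=world(c)
    print(n);show(blobs(c,.152,.17,(.5,.66,.16,.32),20)); show(blobs(c,.112,.13,(.35,.5,.3,.45),60)); show(blobs(c,.015,.025,(.36,.49,.3,.45),50))
    col=c["color"].astype(int); m=(col[...,1]>col[...,0]+30)&(col[...,1]>col[...,2]+20)&(abs(W[...,0]-.42)<.06)&(abs(W[...,1]-.17)<.06)
    p=W[m]; print("green",len(p),cv2.minEnclosingCircle(p[:,:2].astype(np.float32)),np.percentile(p[:,2],[10,50,90,98]))
E
```

```text
top
107 mean [0.5735 0.2361 0.1598] rect [0.5738 0.2365] [0.033 0.031] 45.8 rgb [113. 115. 107.] uv800 [257. 244.]
441 mean [0.4266 0.3744 0.1203] rect [0.4271 0.3751] [0.063 0.062] 8.1 rgb [116. 117. 108.] uv800 [194. 318.]
128 mean [0.4684 0.3454 0.0199] rect [0.4733 0.3509] [0.069 0.04 ] 49.6 rgb [149. 152. 158.] uv800 [215. 307.]
328 mean [0.3943 0.3614 0.0201] rect [0.4035 0.3719] [0.064 0.111] 9.2 rgb [149. 152. 157.] uv800 [209. 334.]
green 90 ((0.4205658733844757, 0.1738792061805725), 0.016607552766799927) [0.04476477 0.05172635 0.05697996 0.05911003]
side
101 mean [0.5719 0.2297 0.1586] rect [0.5743 0.2317] [0.035 0.031] 51.9 rgb [131. 136. 129.] uv800 [354. 169.]
342 mean [0.4243 0.3671 0.1197] rect [0.4259 0.3704] [0.065 0.067] 8.9 rgb [133. 137. 131.] uv800 [256. 181.]
470 mean [0.4131 0.3509 0.0203] rect [0.4256 0.3714] [0.112 0.117] 8.2 rgb [195. 200. 210.] uv800 [262. 224.]
green 100 ((0.42902374267578125, 0.17816390097141266), 0.029858458787202835) [0.04215765 0.05122684 0.05534053 0.05712907]
```

```bash
python3 - <<'E'
from h import *
B=np.array([.4205,.172]); a=pick_yaw([*B,.1],np.radians(90),2); R=downs(a)
ctrl.move_ptp([*B,.16],R); ctrl.set_gripper(0,20); ctrl.hold(.2); f0=ctrl.get_state()["ft_force"][2]
ctrl.line_to([*B,.075],R,velocity=.1); z=.072
while z>.044:
    ctrl.line_to([*B,z],R,velocity=.05); ctrl.hold(.1); s=ctrl.get_state(); f=s["ft_force"][2]-f0
    if abs(f)>1.5: print(round(z,4),round(s["ee_pos"][2],4),round(f,1))
    if abs(f)>18: break
    z-=.001
ctrl.hold(.4); st("pressed"); c=ctrl.camera("side"); save(c,"press.png",(150,120,290,225))
ctrl.line_to([*B,.2],R,velocity=.15); park(); ctrl.hold(.5)
for n in("top","side"): save(ctrl.camera(n),n+"6.png")
st()
E
```

```text
0.047 0.047 1.6
pressed t 95.5 p [0.4205 0.172  0.045 ] w 0.6 ff 0.0 ft [ 0.4 -0.9 -0.2] q [ 0.28 -0.14  2.05 -0.    1.23 -1.3 ]
 t 98.7 p [0.15  0.4   0.339] w 0.3 ff 0.0 ft [-0.6 -0.1 -0.1] q [ 1.09 -0.35  1.69  0.    1.81 -1.68]
```

View pics/side6.png

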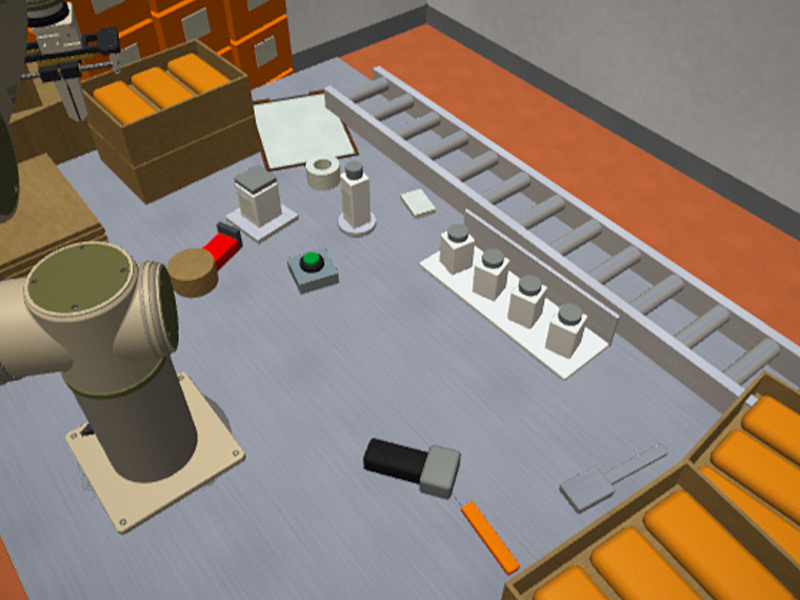

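View pics/press.png

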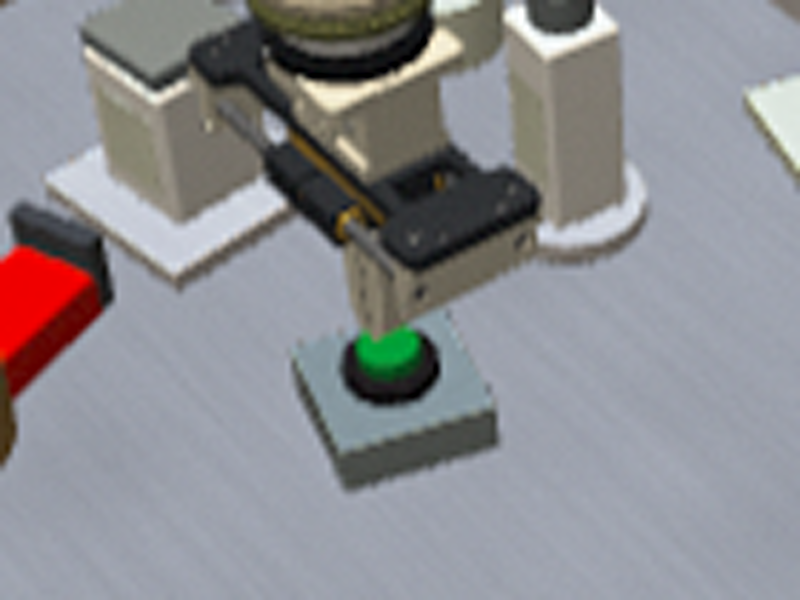

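```bash
python3 - <<'E'
from h import *
for n in("side","top"):
    c=dict(np.load(n+"5.npz")); W=world(c)
    for P in ((.4205,.172,.037),(.4205,.172,.05)):
        q=c["R"]@np.array(P)+c["t"]; u=c["K"]@q/q[2]; print(n,P,np.round(u[:2],1))
    col=c["color"].astype(int); m=(col[...,1]>col[...,0]+40)&(col[...,1]>col[...,2]+40)&(abs(W[...,0]-.42)<.08)&(abs(W[...,1]-.17)<.08)
    v,u=np.nonzero(m); print("green px",u.mean(),v.mean(),u.min(),u.max(),v.min(),v.max())
    uu,vv=int(u.mean()),int(v.mean()); print(np.round(W[vv-5:vv+6:2,uu],4).tolist())
E
```

```text
side (0.4205, 0.172, 0.037) [217.3 183.9]
side (0.4205, 0.172, 0.05) [216.8 180.4]
green px 217.46428571428572 180.58333333333334 212 223 176 185
[[0.4578, 0.2354, 0.0028], [0.4273, 0.181, 0.0524], [0.4243, 0.177, 0.0496], [0.418, 0.167, 0.0531], [0.4137, 0.1605, 0.0529], [0.4107, 0.1564, 0.0503]]
top (0.4205, 0.172, 0.037) [207.  226.5]
top (0.4205, 0.172, 0.05) [206.5 226. ]
green px 206.04285714285714 226.05714285714285 202 210 222 230
[[0.4362, 0.1735, 0.0498], [0.4297, 0.1733, 0.0515], [0.4231, 0.173, 0.0536], [0.4172, 0.1734, 0.0503], [0.4112, 0.1737, 0.0485], [0.405, 0.1738, 0.0473]]
```

```bash
python3 - <<'E'
from h import *
B=np.array([.4205,.172]); a=pick_yaw([*B,.1],np.radians(90),2); R=downs(a)
ctrl.move_ptp([*B,.12],R); ctrl.hold(.3); f0=np.mean([ctrl.get_state()["ft_force"][2]])
ctrl.line_to([*B,.05],R,velocity=.1); z=.049; log=[]
while z>.025:
    ctrl.line_to([*B,z],R,velocity=.03); ctrl.hold(.08); s=ctrl.get_state(); f=s["ft_force"][2]-f0
    log.append((round(z,4),round(s["ee_pos"][2],4),round(f,1)))
    if abs(f)>14: break
    z-=.001
print(log)
ctrl.hold(.4); st("pressed"); save(ctrl.camera("side"),"press2.png",(150,120,290,225))
E
```

```text
[(0.049, np.float64(0.0494), np.float64(0.6)), (0.048, np.float64(0.048), np.float64(0.5)), (0.047, np.float64(0.047), np.float64(-0.2)), (0.046, np.float64(0.046), np.float64(0.5)), (0.045, np.float64(0.045), np.float64(-0.6)), (0.044, np.float64(0.044), np.float64(-0.4)), (0.043, np.float64(0.043), np.float64(0.5)), (0.042, np.float64(0.042), np.float64(0.7)), (0.041, np.float64(0.041), np.float64(0.3)), (0.04, np.float64(0.04), np.float64(0.3)), (0.039, np.float64(0.039), np.float64(0.7)), (0.038, np.float64(0.038), np.float64(1.0)), (0.037, np.float64(0.037), np.float64(0.9)), (0.036, np.float64(0.036), np.float64(0.2)), (0.035, np.float64(0.035), np.float64(1.4)), (0.034, np.float64(0.034), np.float64(1.0)), (0.033, np.float64(0.0332), np.float64(2.2)), (0.032, np.float64(0.0321), np.float64(2.7)), (0.031, np.float64(0.0311), np.float64(3.8)), (0.03, np.float64(0.0301), np.float64(3.7)), (0.029, np.float64(0.0291), np.float64(4.6)), (0.028, np.float64(0.0281), np.float64(4.3)), (0.027, np.float64(0.0275), np.float64(9.4)), (0.026, np.float64(0.0273), np.float64(18.4))]
pressed t 109.8 p [0.4208 0.1721 0.0273] w 0.7 ff 9.2 ft [-4.8 -1.9 17.5] q [ 0.28 -0.11  2.06 -0.    1.19 -1.3 ]
```

View pics/press2.png

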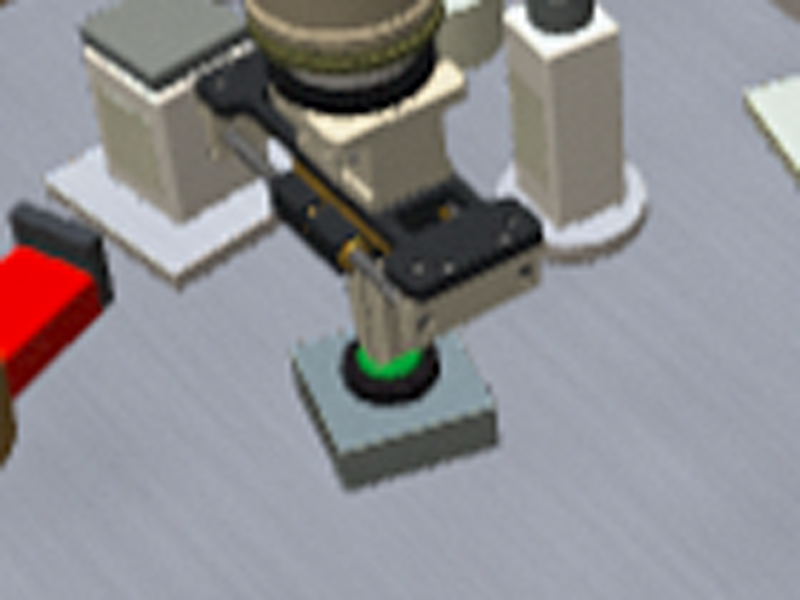

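```bash
python3 - <<'E'
from h import *
R=ctrl.get_state()["tool_rot"]
ctrl.line_to([.4205,.172,.2],velocity=.12); park(); ctrl.hold(.3)
c=ctrl.camera("top"); show(blobs(c,.09,.12,(.6,.74,-.35,.1),60)); print(len(find_jars(c))); show(blobs(c,.152,.17,(.5,.66,.16,.32),20)); show(blobs(c,.112,.13,(.35,.5,.3,.45),60))
st(); print(ctrl.close_job())
E
```

```text
139 mean [ 0.6652 -0.2601  0.1019] rect [ 0.6659 -0.2602] [0.038 0.04 ] 37.7 rgb [114. 115. 107.] uv800 [493. 205.]
131 mean [ 0.661  -0.1688  0.1015] rect [ 0.6616 -0.169 ] [0.038 0.039] 25.9 rgb [116. 118. 110.] uv800 [449. 207.]
141 mean [ 0.6572 -0.0771  0.1013] rect [ 0.6581 -0.0759] [0.04 0.04] 87.5 rgb [116. 118. 109.] uv800 [407. 210.]
136 mean [0.6533 0.0151 0.1015] rect [0.6543 0.0155] [0.037 0.039] 88.2 rgb [115. 117. 108.] uv800 [365. 212.]
0
104 mean [0.5738 0.2363 0.1597] rect [0.574  0.2367] [0.032 0.032] 35.2 rgb [114.  115.  106.5] uv800 [257. 244.]
439 mean [0.4267 0.3744 0.1205] rect [0.4274 0.3756] [0.064 0.064] 7.1 rgb [116. 117. 108.] uv800 [194. 318.]
 t 113.2 p [0.1504 0.3998 0.3388] w 0.4 ff 0.0 ft [ 0.   0.6 -0.3] q [ 1.09 -0.35  1.69 -0.    1.81 -1.68]
the job is handed in; nothing more can be done
None
```

The job is handed in at 113 s: the canisters are swapped, each within about 2 mm of its stand's centre; all four jars stand upright on the board; and the green button was pressed to its stop (a first press stopped too high, so I repeated it).

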